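# Fetch the fuse carton from behind the tin and the bottle

## Task

Get the yellow fuse carton out from behind the teal tin and the brown dropper bottle in the wooden caddy: first move both the tin and the bottle over onto the cork mat, standing upright, and only then take the carton out and lay it flat in the middle of the red tray. When the carton is in the tray, put the tin and the bottle back upright in the caddy, each exactly where it stood at the start; tip nothing over and leave the other things on the bench alone.

Things in the scene. Friction and masses are not known exactly. Their poses are not given: they have to be found in the camera images.
- teal_tin: loose closed round tin with a teal label and a pale cream-gold top, 58 mm in diameter, 72 mm tall, up to 0.25 kg, standing in the caddy (a similar tin on the wall shelf is not meant); origin at the centre of its underside, z up along its axis
- dropper_bottle: loose brown dropper bottle with a black dropper, 102 mm tall; body a straight cylinder 33 mm in diameter up to 65 mm, then a 24 mm wide neck up to 77 mm and a 13 mm thick dropper; up to 0.1 kg; standing in the caddy beside the tin; origin at the centre of its underside, z up along its axis
- fuse_carton: loose small yellow and black carton, a box 56 (its x) x 38 (its y) x 26 mm high (z), up to 0.085 kg, lying flat in the caddy behind the tin and the bottle, its long side roughly along the caddy's y axis; origin at the centre of its underside
- caddy: fixed wooden caddy: base board 130 (x) x 170 (y) mm, its top 12 mm above the bench; an 8 mm cheek at each y end rises to 42 mm; open at front and back. Origin at the centre of its underside; x points from its front, where tin and bottle stand (28 mm before the centre, 40 mm to either side, either way round), to its back, where the carton lies (36 mm behind the centre); turned 0.3 to 0.7 rad clockwise
- cork_mat: fixed flat cork mat, 90 (x) x 160 (y) mm, 4 mm thick: the side area for tin and bottle; origin at the centre of its underside on the bench
- tray: fixed shallow red sheet-metal tray, 120 (x) x 100 (y) mm outside, floor 3 mm thick, rim 3 mm thick and 9 mm high over the bench; origin at the centre of its underside on the bench
- bit_bottle: bystander: small clear bottle with a blue cap, 45 mm wide, 64 mm tall, standing loose towards the back of the bench; origin at the centre of its underside; leave it alone
- hex_nut: bystander: loose rusty hex nut, 21 mm wide, 10 mm high, lying flat on the bench; origin at the centre of its underside; leave it alone
- bolt: bystander: loose zinc hex bolt, 47 mm long, 18 mm high, lying on the bench beside the grinder; origin under its middle; leave it alone
Mind the look-alikes: they are no part of the job. Of the things that look like the dropper_bottle, the larger one is meant.

How it is judged:
By the outcome, as a careful person would: the job done as asked, in the order asked, and still so for the second after the job is handed in, with the robot touching nothing.
It also fails if it takes over 115 s, if anything falls off the work surface, if the arm or the gripper's body presses on something with over 40 N, if the wrist force passes 120 N, or if a joint passes its speed limit or range.

## Robot

A 6-joint arm with a two-finger parallel gripper is mounted at the origin on a cart in front of the work surface, level with it; the furniture and walls round the work are solid. World frame = base frame: x ahead of the robot, y to its left, z up, the work surface at z = 0. Lengths are in mm, angles in rad, forces in N, time in s.
With the tool pointing down it reaches from about 350 to 875 mm from the base axis. Payload 4.2 kg.
Tool frame: the origin (TCP) lies midway between the tips of the shut fingers; the grasp point (between the pads) lies 19 mm behind it; z points along the fingers, y is the line along which they close (so a half turn about z gives the same grasp; the last joint's range is limited). The gripper opens to 85 mm and grips with 20 to 120 N. Pads are 22 mm wide; open, the fingers measure 114 mm over their backs; the gripper's body (76 mm by 85 mm) begins 54 mm behind the grasp point. The pads swing forward as they close: fully open they stand 13 mm farther back than shut.
Start: joints at [-1.071, 0.385, 0.008, 0, -1.194, -0.259], TCP at [149.067, -606.942, 231.312] pointing down, gripper open.
Joint ranges: [-3.14, 3.14], [-1.21, 2.06], [-1.07, 1.41], [-3.16, 2.05], [-2.99, -0.16], [-3.1, 3.1]. Speed limits (rad/s): [2.79, 2.79, 3.14, 3.14, 3.14, 3.14].

## Interface

Orientations are given as a unit quaternion [x, y, z, w].
In Python, from bench import read_state, get_image, job_done gives the robot as it stands.
- The arm moves only by the tool servo_tool, never from a script. Its arguments are lists of equal length, an entry for each row: "rotation": the turn, a rotation vector about the world's x, y, z scaled (see below), a list of three; "slide": the shift along the world's x, y, z scaled (see below), a list of three; "grip": the opening, from -1 (shut) to 1 (fully open). In form: {"rotation": [[rx, ry, rz], ...], "slide": [[tx, ty, tz], ...], "grip": [grip, ...]}. A call has 1 to 8 rows; each row is the pose to reach, as a shift and turn from the pose commanded when the call began, turning the shorter way round; what a row does not reach only later rows make up. The controller multiplies each number of a shift by 0.2 m and each number of a turn by 360 degrees. A row lasts 1/8 s, in which the tool goes at most 62.5 mm and 10.7 degrees, less where a joint would pass 70% of its speed; a pose out of reach is approached as far as the arm can. A call with a number of a shift or a turn outside -1 to 1 is refused whole. A call with a gripper value outside its range is refused whole. The fingers move at their own pace and stop on an object; the grip force is fixed at half the most. Time passes only in rows, so rows that repeat a pose let the fingers close. It gives the time, the measured TCP pose, the force, the opening and the grip force at its end, in the units of the state.
- read_state(): the state, without advancing time (a new reading comes with each control period).
- get_image(name): name is "scene" or "top" or "wrist"; returns a dict with "image" (420x560x3 uint8, red, green, blue), "depth" (420x560 float32, mm along the optical axis (not along the pixel's ray), 0 where there is no reading), "camera_matrix" (3x3 intrinsics, pixels), "rvec" (rotation vector, rad) and "tvec" (3), from world to camera coordinates, as OpenCV has them; the wrist camera has in their place "hand_eye" (4x4, takes a point from camera to tool coordinates, whose origin is the TCP and whose axes are the flange's). Camera axes: x right, y down, z forward; pixel columns grow to the right and rows downward; lengths in mm; the calibration is good to about 2 mm. A picture is of the moment at which its call begins: read the wrist's pose just before it.
- job_done(): hands the job in; it is judged then, once.
The state is a dict: "clock": time; "joints": joint angles; "joint_vel": joint speeds; "joint_efforts": joint torques, N m; "position": TCP position; "ee_rot": TCP orientation; "contact_force": force on the tool from outside, world axes, zero at the start; "wrist_torque": the same for the moment, N m; "gripper_width": finger opening in mm; "grasp_force": force on a finger pad.
Only numpy, scipy, OpenCV 4.12 (cv2) and the standard library are available. Lean on these libraries where they do the work, as an engineer would, in place of code of your own. Each camera call takes 0.05 s, during which the arm holds its last target. There are 200 camera calls.

## Working session

There is one attempt and no reset: what is moved stays moved. The work goes in short steps, Python scripts to look and compute and a tool call to move; the robot and the scene stay as the last step left them, time stands still between calls to the robot, and variables do not carry over. Pictures are saved under pics/ and viewed, at most 14 in all, crops included, and the job is handed in when it is done.

Besides the shell and the picture viewer there is one more tool, called after "Call:" as name(argument=value, ...), one argument or row to a line, values as JSON. servo_tool: Moves the arm, as the interface text tells. Shifts and turns lie within -1 to 1; 1 stands for 0.2 m of shift or 360 degrees of turn. Its arguments: {"type":"object","properties":{"rotation":{"type":"array","items":{"type":"array","items":{"type":"number","minimum":-1,"maximum":1}}},"slide":{"type":"array","items":{"type":"array","items":{"type":"number","minimum":-1,"maximum":1}}},"grip":{"type":"array","items":{"type":"number"}}},"required":["rotation","slide","grip"]}

```bash
mkdir -p pics
cat > h.py <<'E'
import numpy as np, cv2
from bench import read_state, get_image, job_done
from scipy.spatial.transform import Rotation as R
def cam(name):
    s=read_state(); g=get_image(name)
    if name=="wrist":
        T=np.eye(4);T[:3,:3]=R.from_quat(s["ee_rot"]).as_matrix();T[:3,3]=s["position"]
        M=T@np.array(g["hand_eye"])
    else:
        M=np.eye(4);M[:3,:3]=cv2.Rodrigues(np.array(g["rvec"],float))[0].T
        M[:3,3]=-M[:3,:3]@np.array(g["tvec"],float).ravel()
    g["M"]=M; return g
def cloud(g):
    K=np.array(g["camera_matrix"]);d=g["depth"];v,u=np.mgrid[:d.shape[0],:d.shape[1]]
    P=np.stack([(u-K[0,2])/K[0,0]*d,(v-K[1,2])/K[1,1]*d,d],-1)
    W=P@g["M"][:3,:3].T+g["M"][:3,3]; W[d<=0]=np.nan; return W
def onz(g,u,v,z):
    K=np.array(g["camera_matrix"]);r=g["M"][:3,:3]@np.array([(u-K[0,2])/K[0,0],(v-K[1,2])/K[1,1],1]);o=g["M"][:3,3]
    return o+r*(z-o[2])/r[2]
def save(g,n,crop=None,f=1):
    im=g["image"][...,::-1]
    if crop: a,b,c,d=crop; im=im[b:d,a:c]
    cv2.imwrite("pics/"+n,cv2.resize(im,None,fx=f,fy=f,interpolation=cv2.INTER_CUBIC))
E
python3 - <<'E'
from h import *
import pickle
for n in("top","scene"):
    g=cam(n);save(g,n+"0.png",f=1.4);pickle.dump(g,open(n+"0.pkl","wb"));print(n,g["M"].round(2).tolist())
s=read_state();print(s)
E
```

```text
top [[0.02, -0.98, 0.18, 308.78], [-1.0, -0.03, -0.02, -358.93], [0.03, -0.18, -0.98, 1087.44], [0.0, 0.0, 0.0, 1.0]]
scene [[0.88, -0.2, 0.42, 75.66], [-0.47, -0.37, 0.8, -1152.63], [-0.01, -0.91, -0.42, 463.87], [0.0, 0.0, 0.0, 1.0]]
{'clock': 0.1, 'joints': array([-1.07140052e+00,  3.85471476e-01,  6.79292364e-03, -4.19931333e-04,
       -1.19404057e+00, -2.58595168e-01]), 'joint_vel': array([-9.48986830e-05, -4.29969201e-03,  3.41010435e-03,  5.85961951e-04,
       -1.78872358e-03, -7.44903966e-04]), 'joint_efforts': array([-3.85861240e-04, -3.93319237e+01,  1.88928705e+01,  4.19799417e+00,
       -2.59076071e-03, -1.44704675e-06]), 'position': array([ 148.93678075, -606.46079643,  230.35008125]), 'ee_rot': array([-1.20032708e-01,  9.92769453e-01,  9.65382661e-04, -1.74389741e-04]), 'contact_force': array([-0.50586745,  1.43914083,  0.44422367]), 'wrist_torque': array([ 0.00589565, -0.01001852,  0.00952709]), 'grasp_force': 0.0, 'gripper_width': 85.40050667796638}
```

View pics/top0.png

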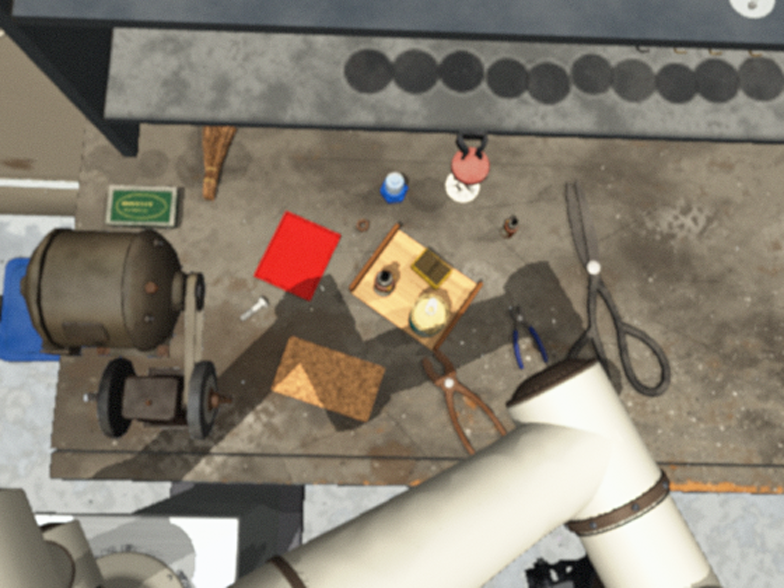

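View pics/scene0.png

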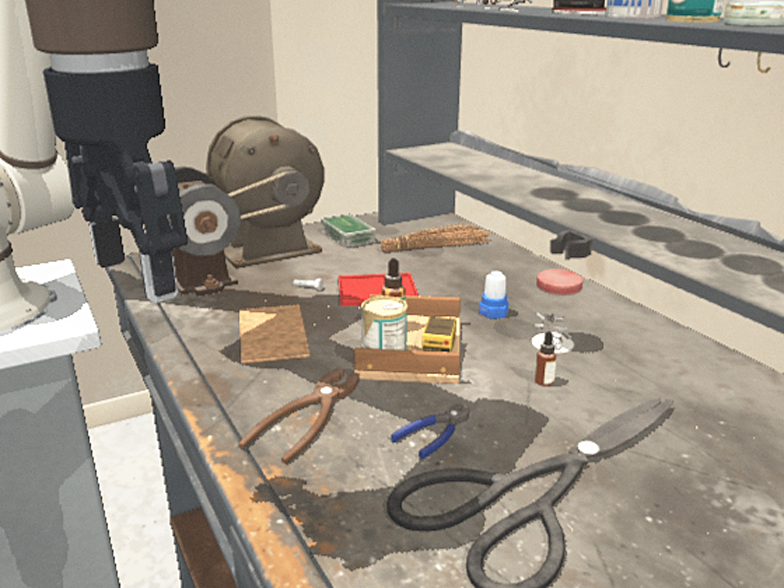

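The top view shows the caddy around (415,287), mat (330,380), tray (298,256), tin (430,312), bottle (385,278) and carton (433,266), in 1.4x pixels. I'll enlarge that area.

Run:
```python
from h import *
import pickle
g=pickle.load(open("top0.pkl","rb"))
save(g,"top1.png",(170,140,360,310),4)
```

```text
(no output)
```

View pics/top1.png

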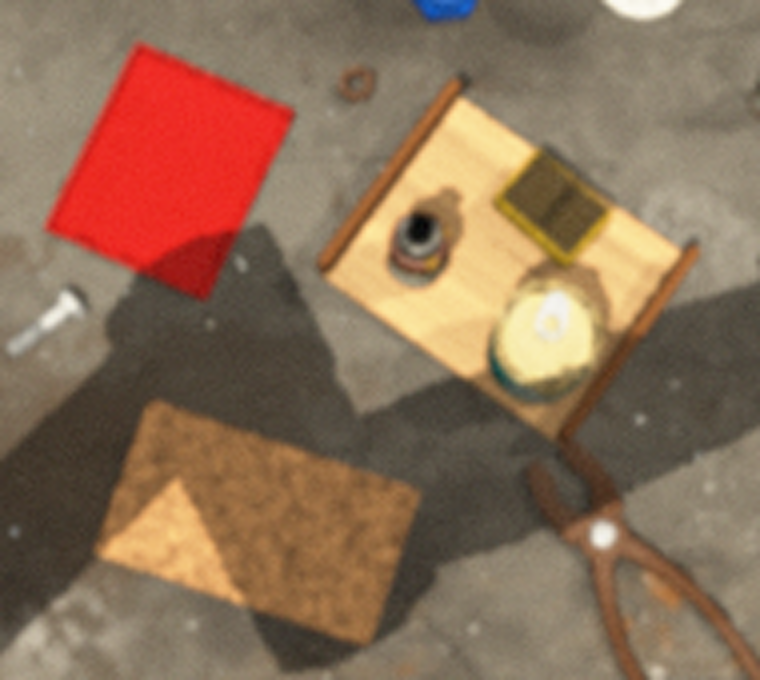

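The crop shows the tray corners (140,45), (293,113), (207,299), (47,230); the mat corners (153,402), (420,490), (370,644), (97,552); the cheek ends; tin top about (547,332), dropper top about (421,226), and carton top corners (543,150), (610,212), (570,263), (495,200).

Run:
```python
from h import *
import pickle
g=pickle.load(open("top0.pkl","rb"))
def q(pts,z):
    return np.array([onz(g,170+(u-1.5)/4,140+(v-1.5)/4,z)[:2] for u,v in pts])
for n,p,z in [("tray",[(140,45),(293,113),(207,299),(47,230)],9),("mat",[(153,402),(420,490),(370,644),(97,552)],4),
 ("caddy",[(465,78),(695,245),(563,437),(322,266)],42),("carton",[(543,150),(610,212),(570,263),(495,200)],38),
 ("tin",[(547,335)],84),("bottle",[(421,226)],114),("nut",[(357,83)],10),("bolt",[(45,322)],9)]:
    w=q(p,z);print(n,w.round(0).tolist(),"c",w.mean(0).round(1))
    if len(w)==4:
        e=[w[1]-w[0],w[2]-w[1]];print("  edges",[(round(float(np.hypot(*k))),round(float(np.arctan2(k[1],k[0])),3)) for k in e])
W=cloud(g)
def med(m): return np.nanmedian(W[m],0).round(1)
box=np.zeros(W.shape[:2],bool);box[150:260,240:350]=1
tt=box&(abs(W[...,2]-84)<5);print("tin top depth",tt.sum(),med(tt),np.nanmin(W[tt],0),np.nanmax(W[tt],0))
cc=box&(abs(W[...,2]-38)<4);
ys,xs=np.where(cc);k=(xs>290)&(xs<326)&(ys>174)&(ys<208);print("carton",med((ys[k],xs[k])))
b=box&(W[...,2]>95);print("dropper",b.sum(),med(b))
```

```text
tray [[633.0, -213.0], [596.0, -302.0], [487.0, -257.0], [524.0, -166.0]] c [ 559.8 -234.4]
  edges [(97, -1.97), (118, 2.756)]
mat [[429.0, -229.0], [383.0, -379.0], [299.0, -354.0], [345.0, -203.0]] c [ 364.1 -291.4]
  edges [(157, -1.864), (88, 2.85)]
caddy [[610.0, -398.0], [519.0, -527.0], [411.0, -455.0], [501.0, -322.0]] c [ 510.2 -425.5]
  edges [(157, -2.188), (129, 2.554)]
carton [[571.0, -442.0], [537.0, -480.0], [507.0, -458.0], [542.0, -416.0]] c [ 539.1 -449.2]
  edges [(51, -2.309), (37, 2.5)]
tin [[460.0, -442.0]] c [ 460.1 -442.1]
bottle [[510.0, -375.0]] c [ 510.1 -374.5]
nut [[614.0, -338.0]] c [ 614.2 -337.6]
bolt [[471.0, -168.0]] c [ 471.3 -167.9]
tin top depth 545 [ 463.2 -441.4   81.9] [ 432.97707067 -469.09873024   79.01831495] [ 522.30400481 -362.65754416   88.96538685]
carton [ 540.9 -448.5   38.6]
dropper 42 [ 510.8 -372.9  110.3]
```

Call:
servo_tool(
  rotation=[
    [0, 0, 0.03],
    [0, 0, 0.06],
    [0, 0, 0.09],
    [0, 0, 0.116],
    [0, 0, 0.116],
  ],
  slide=[
    [0.25, 0.12, 0.1],
    [0.5, 0.25, 0.2],
    [0.75, 0.37, 0.3],
    [0.9, 0.45, 0.35],
    [0.9, 0.45, 0.35],
  ],
  grip=[1, 1, 1, 1, 1],
)

```text
clock: 0.72
position: [331.3, -515.9, 301.7]
ee_rot: [-0.468, 0.884, -0.0, 0.0]
contact_force: [-1.1, -0.4, -0.0]
gripper_width: 85.2
grasp_force: 0.0
```

Call:
servo_tool(
  rotation=[
    [0, 0, 0],
    [0, 0, 0],
    [0, 0, 0],
    [0, 0, 0],
    [0, 0, 0],
    [0, 0, 0],
  ],
  slide=[
    [0.25, 0.12, 0],
    [0.5, 0.25, 0],
    [0.7, 0.35, 0],
    [0.8, 0.4, 0],
    [0.8, 0.4, 0],
    [0.8, 0.4, 0],
  ],
  grip=[1, 1, 1, 1, 1, 1],
)

```text
clock: 1.48
position: [487.9, -437.6, 301.1]
ee_rot: [-0.465, 0.885, 0.0, -0.0]
contact_force: [0.8, -0.3, -0.8]
gripper_width: 85.5
grasp_force: 0.0
```

Run:
```python
from h import *
import pickle
g=cam("wrist");save(g,"w0.png",f=1.4);pickle.dump(g,open("w0.pkl","wb"))
s=read_state();print(s["clock"],s["position"],s["ee_rot"],s["joints"]);print(g["M"].round(2).tolist(),np.array(g["hand_eye"]).round(2).tolist())
```

```text
1.525 [ 487.78414169 -437.77307694  301.31731873] [-4.65176040e-01  8.85218166e-01  1.48490049e-04 -1.69658827e-04] [-4.85070209e-01  4.03564588e-01  2.10039186e-01  1.13648664e-04
 -1.37770784e+00 -1.18080991e-01]
[[-0.82, 0.55, 0.15, 449.2], [0.57, 0.8, 0.22, -493.79], [0.0, 0.27, -0.96, 443.39], [0.0, 0.0, 0.0, 1.0]] [[0.0, -0.96, -0.27, 68.22], [1.0, 0.0, 0.0, 0.14], [0.0, -0.27, 0.96, -142.28], [0.0, 0.0, 0.0, 1.0]]
```

View pics/w0.png

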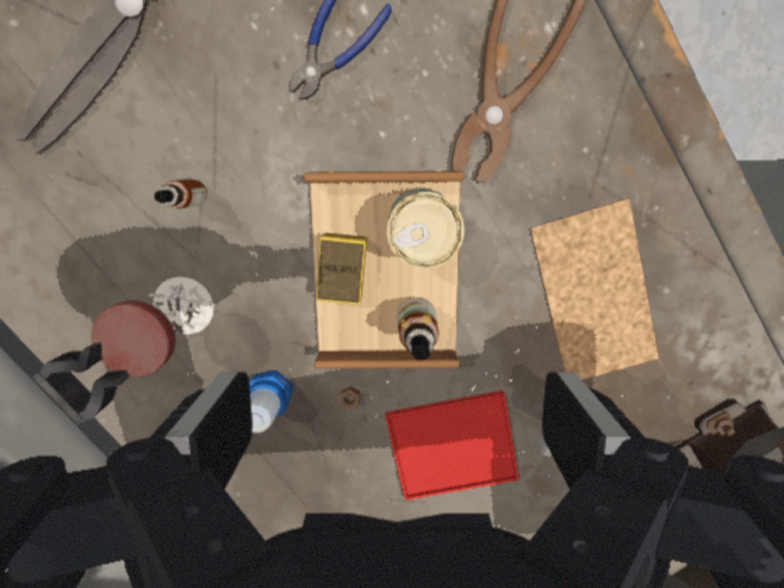

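The wrist view clearly shows everything: carton (341,269), tin top (426,230), dropper top (420,346), mat (595,290), tray (452,445). Using depth to fit them.

```bash
cat >> h.py <<'E'
def fit(W,lo,hi,box,zlo,zhi):
    m=np.zeros(W.shape[:2],bool);m[box[1]:box[3],box[0]:box[2]]=1
    m&=(W[...,2]>zlo)&(W[...,2]<zhi);p=W[m];return p
def rect(p):
    (c,s,a)=cv2.minAreaRect(p[:,:2].astype(np.float32));return np.round(c,1),np.round(s,1),round(a,1),round(float(np.median(p[:,2])),1),len(p)
E
python3 - <<'E'
from h import *
import pickle
g=pickle.load(open("w0.pkl","rb"));W=cloud(g)
def B(*b): return [int(x/1.4) for x in b]
ch=np.vstack([fit(W,0,0,B(300,165,470,190),37,46),fit(W,0,0,B(300,345,470,375),37,46)])
print("cheeks",rect(ch))
print("carton",rect(fit(W,0,0,B(310,225,375,310),33,44)))
print("tin",rect(fit(W,0,0,B(370,180,480,280),79,90)))
p=fit(W,0,0,B(395,320,445,365),105,120);print("dropper",rect(p))
p=fit(W,0,0,B(395,285,445,365),70,104);print("shoulder",rect(p))
print("board",np.nanmedian(fit(W,0,0,B(330,190,370,215),5,20),0))
print("mat z",np.nanmedian(fit(W,0,0,B(570,250,620,340),-5,20),0))
for n,p,z in [("tray",[(387,412),(502,392),(518,478),(405,497)],9),("mat",[(530,228),(629,199),(659,357),(567,379)],4),
 ("cheekout",[(305,172),(463,172),(458,367),(317,367)],42),("tin",[(426,229)],84),("dropper",[(420,347)],114),("carton",[(320,235),(366,237),(361,302),(317,300)],38)]:
    w=np.array([onz(g,u/1.4,v/1.4,z)[:2] for u,v in p]);print(n,w.round(0).tolist(),w.mean(0).round(1))
    if len(w)==4:
        e=[w[1]-w[0],w[2]-w[1]];print("  edges",[(round(float(np.hypot(*k))),round(float(np.arctan2(k[1],k[0])),3)) for k in e])
E
```

```text
cheeks (array([ 509.3, -423.7]), array([169.8, 128.5]), 55.9, 41.1, 1509)
carton (array([ 538.9, -448. ]), array([56.5, 38.4]), 49.6, 38.0, 1501)
tin (array([ 458.9, -441.4]), array([56.1, 55.7]), 55.4, 80.6, 2248)
dropper (array([ 510.1, -373.7]), array([13.3, 12.9]), 70.1, 109.8, 143)
shoulder (array([ 508.8, -376.3]), array([25.4, 30.6]), 57.7, 84.3, 495)
board [ 501.95968044 -490.41925787   11.56540056]
mat z [ 364.26852785 -292.71150148    3.60367612]
tray [[591.0, -303.0], [486.0, -257.0], [523.0, -165.0], [632.0, -212.0]] [ 558.1 -234.3]
  edges [(114, 2.731), (99, 1.193)]
mat [[382.0, -379.0], [297.0, -351.0], [343.0, -201.0], [427.0, -231.0]] [ 362.4 -290.3]
  edges [(89, 2.831), (158, 1.279)]
cheekout [[514.0, -529.0], [410.0, -457.0], [503.0, -318.0], [606.0, -389.0]] [ 508.2 -423.3]
  edges [(126, 2.541), (168, 0.979)]
tin [[458.0, -442.0]] [ 458.1 -442.3]
dropper [[508.0, -378.0]] [ 507.7 -378.3]
carton [[535.0, -481.0], [504.0, -458.0], [540.0, -415.0], [570.0, -438.0]] [ 537.4 -448.2]
  edges [(38, 2.497), (57, 0.877)]
```

Call:
servo_tool(
  rotation=[
    [0, 0, 0],
    [0, 0, 0],
    [0, 0, 0],
    [0, 0, 0],
    [0, 0, 0],
    [0, 0, 0],
  ],
  slide=[
    [-0.04, -0.01, -0.2],
    [-0.08, -0.01, -0.4],
    [-0.12, -0.02, -0.6],
    [-0.14, -0.02, -0.8],
    [-0.14, -0.02, -0.85],
    [-0.14, -0.02, -0.85],
  ],
  grip=[1, 1, 1, 1, 1, 1],
)

```text
clock: 2.28
position: [460.9, -441.8, 131.9]
ee_rot: [-0.466, 0.885, -0.0, -0.0]
contact_force: [0.3, 0.7, 0.9]
gripper_width: 85.4
grasp_force: 0.0
```

Run:
```python
from h import *
g=cam("wrist");save(g,"w1.png",f=1);W=cloud(g)
s=read_state();print(s["clock"],s["position"])
p=W.reshape(-1,3);p=p[(p[:,2]>78)&(p[:,2]<90)&(np.hypot(p[:,0]-460,p[:,1]+441)<45)];print(rect(p))
```

```text
2.325 [ 461.66465136 -442.02561589  132.99907281]
(array([ 459.2, -441.8]), array([56.4, 56.3]), 49.2, 80.6, 7166)
```

View pics/w1.png

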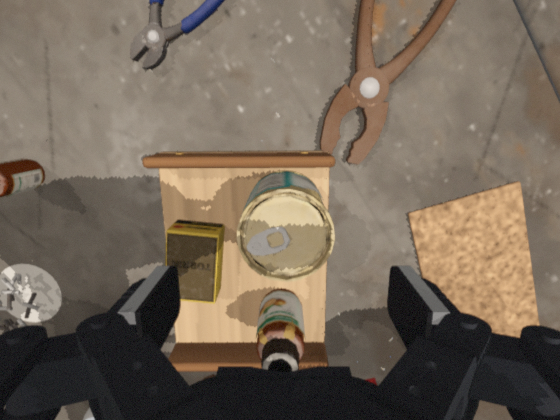

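The tin (285,232) sits midway between the pads (180 and 388) and the camera has it at (459,-442), so I can go down and grip.

Call:
servo_tool(
  rotation=[
    [0, 0, 0],
    [0, 0, 0],
    [0, 0, 0],
    [0, 0, 0],
    [0, 0, 0],
    [0, 0, 0],
    [0, 0, 0],
    [0, 0, 0],
  ],
  slide=[
    [-0.005, 0, -0.12],
    [-0.005, 0, -0.24],
    [-0.005, 0, -0.35],
    [-0.005, 0, -0.43],
    [-0.005, 0, -0.43],
    [-0.005, 0, -0.43],
    [-0.005, 0, -0.43],
    [-0.005, 0, -0.43],
  ],
  grip=[1, 1, 1, 1, 1, 0.3, 0.3, 0.3],
)

```text
clock: 3.32
position: [460.9, -441.5, 46.9]
ee_rot: [-0.466, 0.885, -0.001, 0.001]
contact_force: [-0.5, 0.9, 4.6]
gripper_width: 56.1
grasp_force: 46.4
```

Call:
servo_tool(
  rotation=[
    [0, 0, 0],
    [0, 0, 0],
    [0, 0, 0],
    [0, 0, 0],
    [0, 0, 0],
    [0, 0, 0],
  ],
  slide=[
    [0, 0, 0],
    [0, 0, 0],
    [0, 0, 0],
    [0, 0, 0],
    [0, 0, 0],
    [0, 0, 0],
  ],
  grip=[0.2, 0, 0, 0, 0, 0],
)

```text
clock: 4.08
position: [460.9, -441.5, 47.0]
ee_rot: [-0.466, 0.885, -0.001, 0.0]
contact_force: [0.4, 0.4, 5.6]
gripper_width: 56.3
grasp_force: 62.5
```

Call:
servo_tool(
  rotation=[
    [0, 0, 0],
    [0, 0, 0],
    [0, 0, 0],
    [0, 0, 0],
    [0, 0, 0],
    [0, 0, 0],
    [0, 0, 0],
    [0, 0, 0],
  ],
  slide=[
    [0, 0, 0.1],
    [0, 0, 0.25],
    [-0.05, 0.05, 0.4],
    [-0.2, 0.2, 0.4],
    [-0.35, 0.37, 0.4],
    [-0.5, 0.52, 0.4],
    [-0.54, 0.57, 0.4],
    [-0.54, 0.57, 0.4],
  ],
  grip=[0, 0, 0, 0, 0, 0, 0, 0],
)

```text
clock: 5.08
position: [352.1, -326.7, 125.7]
ee_rot: [-0.466, 0.885, -0.0, 0.0]
contact_force: [-0.2, -0.8, -0.8]
gripper_width: 55.9
grasp_force: 64.1
```

Call:
servo_tool(
  rotation=[
    [0, 0, 0],
    [0, 0, 0],
    [0, 0, 0],
    [0, 0, 0],
    [0, 0, 0],
    [0, 0, 0],
    [0, 0, 0],
  ],
  slide=[
    [0, 0, -0.1],
    [0, 0, -0.22],
    [0, 0, -0.33],
    [0, 0, -0.39],
    [0, 0, -0.41],
    [0, 0, -0.425],
    [0, 0, -0.43],
  ],
  grip=[0, 0, 0, 0, 0, 0, 0],
)

```text
clock: 5.95
position: [352.5, -327.2, 39.7]
ee_rot: [-0.466, 0.885, -0.0, 0.0]
contact_force: [0.4, -0.2, -1.3]
gripper_width: 56.0
grasp_force: 64.1
```

Call:
servo_tool(
  rotation=[
    [0, 0, 0],
    [0, 0, 0],
    [0, 0, 0],
    [0, 0, 0],
  ],
  slide=[
    [0, 0, -0.003],
    [0, 0, -0.006],
    [0, 0, -0.006],
    [0, 0, -0.006],
  ],
  grip=[0, 0, 0, 0],
)

```text
clock: 6.45
position: [352.4, -327.1, 38.9]
ee_rot: [-0.466, 0.885, -0.0, 0.0]
contact_force: [-0.8, 1.1, 5.8]
gripper_width: 56.0
grasp_force: 64.5
```

Call:
servo_tool(
  rotation=[
    [0, 0, 0],
    [0, 0, 0],
    [0, 0, 0],
    [0, 0, 0],
    [0, 0, 0],
    [0, 0, 0],
    [0, 0, 0],
    [0, 0, 0],
  ],
  slide=[
    [0, 0, 0],
    [0, 0, 0],
    [0, 0, 0],
    [0, 0, 0.05],
    [0, 0, 0.2],
    [0, 0, 0.4],
    [0, 0, 0.6],
    [0, 0, 0.6],
  ],
  grip=[0.6, 1, 1, 1, 1, 1, 1, 1],
)

```text
clock: 7.45
position: [354.1, -328.1, 162.1]
ee_rot: [-0.466, 0.885, -0.004, 0.002]
contact_force: [-0.5, -0.1, 0.0]
gripper_width: 85.9
grasp_force: 0.0
```

Call:
servo_tool(
  rotation=[
    [0, 0, 0],
    [0, 0, 0],
    [0, 0, 0],
    [0, 0, 0],
    [0, 0, 0],
    [0, 0, 0],
  ],
  slide=[
    [0.2, -0.06, 0.1],
    [0.4, -0.12, 0.1],
    [0.6, -0.18, 0.1],
    [0.78, -0.24, 0.1],
    [0.78, -0.24, 0.1],
    [0.78, -0.24, 0.1],
  ],
  grip=[1, 1, 1, 1, 1, 1],
)

```text
clock: 8.2
position: [507.1, -374.5, 177.1]
ee_rot: [-0.466, 0.885, 0.001, -0.001]
contact_force: [0.3, 0.7, -0.1]
gripper_width: 85.1
grasp_force: 0.0
```

Run:
```python
from h import *
s=read_state();print(s["clock"],s["position"])
g=cam("wrist");save(g,"w2.png",f=1);W=cloud(g)
p=W.reshape(-1,3);n=np.hypot(p[:,0]-509,p[:,1]+375)<30
for a,b in((105,120),(91,104),(79,90),(68,79),(40,68)): print(a,b,rect(p[n&(p[:,2]>a)&(p[:,2]<b)]))
```

```text
8.2 [ 507.14288558 -374.45724052  177.08897839]
105 120 (array([ 510.4, -373.5]), array([14.2, 13.2]), 69.8, 110.0, 375)
91 104 (array([ 507.7, -375.9]), array([ 6.9, 14.3]), 43.2, 97.8, 99)
79 90 (array([ 509.3, -374.7]), array([21.2, 24.2]), 58.3, 88.1, 509)
68 79 (array([ 508.5, -375.7]), array([27.1, 31.5]), 52.9, 71.6, 524)
40 68 (array([ 505.3, -381.2]), array([16.7, 33.5]), 59.0, 56.7, 357)
```

View pics/w2.png

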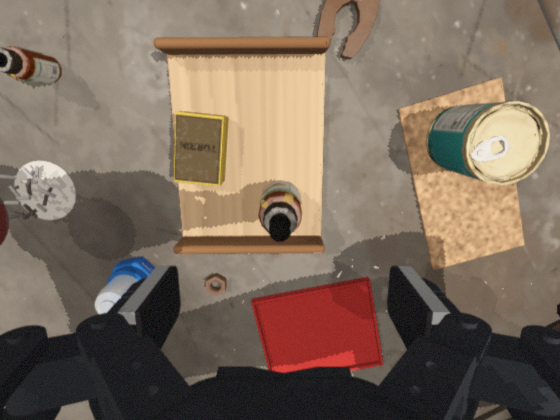

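The bottle (280,215) stands midway between the pads, and the tin is upright on the mat (490,145). Descending on the bottle.

Call:
servo_tool(
  rotation=[
    [0, 0, 0],
    [0, 0, 0],
    [0, 0, 0],
    [0, 0, 0],
    [0, 0, 0],
    [0, 0, 0],
    [0, 0, 0],
    [0, 0, 0],
  ],
  slide=[
    [0.01, 0, -0.12],
    [0.01, 0, -0.25],
    [0.01, 0, -0.38],
    [0.01, 0, -0.5],
    [0.01, 0, -0.6],
    [0.01, 0, -0.65],
    [0.01, 0, -0.65],
    [0.01, 0, -0.65],
  ],
  grip=[1, 1, 1, 1, 1, 1, 1, 0.5],
)

```text
clock: 9.25
position: [510.5, -375.2, 49.2]
ee_rot: [-0.466, 0.885, -0.001, 0.001]
contact_force: [-0.5, 0.4, -0.5]
gripper_width: 69.7
grasp_force: 0.0
```

Call:
servo_tool(
  rotation=[
    [0, 0, 0],
    [0, 0, 0],
    [0, 0, 0],
    [0, 0, 0],
    [0, 0, 0],
    [0, 0, 0],
    [0, 0, 0],
    [0, 0, 0],
  ],
  slide=[
    [0, 0, 0],
    [0, 0, 0],
    [0, 0, 0],
    [0, 0, 0],
    [0, 0, 0],
    [0, 0, 0],
    [0, 0, 0],
    [0, 0, 0],
  ],
  grip=[0.2, 0, -0.1, -0.3, -0.4, -0.4, -0.4, -0.4],
)

```text
clock: 10.25
position: [510.1, -375.0, 48.6]
ee_rot: [-0.466, 0.885, -0.0, -0.0]
contact_force: [-1.6, 1.1, 5.7]
gripper_width: 30.5
grasp_force: 59.2
```

Call:
servo_tool(
  rotation=[
    [0, 0, 0],
    [0, 0, 0],
    [0, 0, 0],
    [0, 0, 0],
    [0, 0, 0],
    [0, 0, 0],
    [0, 0, 0],
    [0, 0, 0],
  ],
  slide=[
    [0, 0, 0.1],
    [0, 0, 0.25],
    [-0.05, 0.05, 0.4],
    [-0.22, 0.2, 0.4],
    [-0.4, 0.37, 0.4],
    [-0.58, 0.52, 0.4],
    [-0.68, 0.61, 0.4],
    [-0.68, 0.61, 0.4],
  ],
  grip=[-0.4, -0.4, -0.4, -0.4, -0.4, -0.4, -0.4, -0.4],
)

```text
clock: 11.25
position: [372.5, -251.9, 127.8]
ee_rot: [-0.466, 0.885, 0.0, -0.0]
contact_force: [-0.5, -0.1, 0.3]
gripper_width: 30.5
grasp_force: 59.5
```

Call:
servo_tool(
  rotation=[
    [0, 0, 0],
    [0, 0, 0],
    [0, 0, 0],
    [0, 0, 0],
    [0, 0, 0],
    [0, 0, 0],
    [0, 0, 0],
  ],
  slide=[
    [0, 0, -0.1],
    [0, 0, -0.22],
    [0, 0, -0.33],
    [0, 0, -0.39],
    [0, 0, -0.415],
    [0, 0, -0.43],
    [0, 0, -0.435],
  ],
  grip=[-0.4, -0.4, -0.4, -0.4, -0.4, -0.4, -0.4],
)

```text
clock: 12.12
position: [374.5, -253.1, 41.5]
ee_rot: [-0.466, 0.885, -0.0, 0.0]
contact_force: [-0.8, -0.7, -0.8]
gripper_width: 30.4
grasp_force: 59.5
```

Lower slightly to contact, release, raise.

Call:
servo_tool(
  rotation=[
    [0, 0, 0],
    [0, 0, 0],
    [0, 0, 0],
    [0, 0, 0],
  ],
  slide=[
    [0, 0, -0.003],
    [0, 0, -0.006],
    [0, 0, -0.006],
    [0, 0, -0.006],
  ],
  grip=[-0.4, -0.4, -0.4, -0.4],
)

```text
clock: 12.62
position: [374.4, -253.0, 40.5]
ee_rot: [-0.466, 0.885, -0.0, 0.0]
contact_force: [-1.0, 1.7, 5.4]
gripper_width: 30.2
grasp_force: 60.1
```

Call:
servo_tool(
  rotation=[
    [0, 0, 0],
    [0, 0, 0],
    [0, 0, 0],
    [0, 0, 0],
    [0, 0, 0],
    [0, 0, 0],
    [0, 0, 0],
    [0, 0, 0],
  ],
  slide=[
    [0, 0, 0],
    [0, 0, 0],
    [0, 0, 0],
    [0, 0, 0.05],
    [0, 0, 0.2],
    [0, 0, 0.4],
    [0, 0, 0.6],
    [0, 0, 0.65],
  ],
  grip=[0.3, 0.8, 1, 1, 1, 1, 1, 1],
)

```text
clock: 13.62
position: [375.5, -253.4, 173.2]
ee_rot: [-0.466, 0.885, -0.002, 0.002]
contact_force: [0.3, 0.2, -0.1]
gripper_width: 85.5
grasp_force: 0.0
```

Call:
servo_tool(
  rotation=[
    [0, 0, 0],
    [0, 0, 0],
    [0, 0, -0.01],
    [0, 0, -0.016],
    [0, 0, -0.016],
    [0, 0, -0.016],
    [0, 0, -0.016],
  ],
  slide=[
    [0.16, -0.19, 0],
    [0.33, -0.39, 0],
    [0.5, -0.59, 0],
    [0.66, -0.78, 0],
    [0.82, -0.97, -0.1],
    [0.82, -0.97, -0.2],
    [0.82, -0.97, -0.2],
  ],
  grip=[1, 1, 1, 1, 1, 1, 1],
)

```text
clock: 14.5
position: [536.4, -446.2, 126.2]
ee_rot: [-0.421, 0.907, 0.003, -0.002]
contact_force: [-0.1, 0.1, 0.6]
gripper_width: 85.4
grasp_force: 0.0
```

Run:
```python
from h import *
s=read_state();print(s["clock"],s["position"],s["ee_rot"])
g=cam("wrist");save(g,"w3.png",f=1);W=cloud(g)
p=W.reshape(-1,3);n=np.hypot(p[:,0]-539,p[:,1]+448)<38
print(rect(p[n&(p[:,2]>33)&(p[:,2]<44)]))
```

```text
14.5 [ 536.44735583 -446.19047836  126.19202866] [-0.42059375  0.90724184  0.0030625  -0.00193685]
(array([ 539. , -448.1]), array([56.5, 38.4]), 49.7, 38.0, 4331)
```

View pics/w3.png

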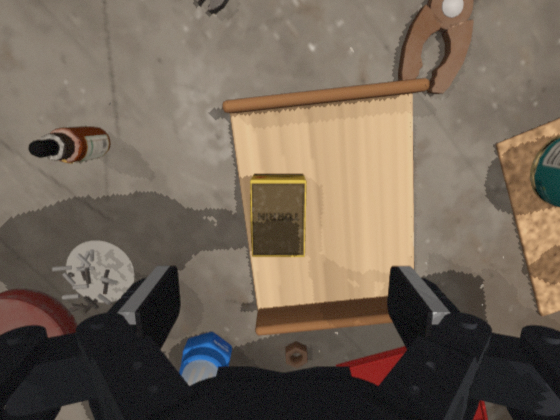

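The carton (278,215) is square to the fingers and centred; descending and closing.

Call:
servo_tool(
  rotation=[
    [0, 0, 0],
    [0, 0, 0],
    [0, 0, 0],
    [0, 0, 0],
    [0, 0, 0],
    [0, 0, 0],
    [0, 0, 0],
    [0, 0, 0],
  ],
  slide=[
    [0, 0, -0.15],
    [0, 0, -0.3],
    [0, 0, -0.42],
    [0, 0, -0.52],
    [0, 0, -0.56],
    [0, 0, -0.565],
    [0, 0, -0.565],
    [0, 0, -0.565],
  ],
  grip=[1, 1, 1, 1, 1, 1, 1, 0.6],
)

```text
clock: 15.55
position: [538.6, -447.3, 18.0]
ee_rot: [-0.421, 0.907, -0.001, 0.001]
contact_force: [0.7, -0.5, -0.4]
gripper_width: 69.8
grasp_force: 0.0
```

Call:
servo_tool(
  rotation=[
    [0, 0, 0],
    [0, 0, 0],
    [0, 0, 0],
    [0, 0, 0],
    [0, 0, 0],
    [0, 0, 0],
    [0, 0, 0],
    [0, 0, 0],
  ],
  slide=[
    [0, 0, 0],
    [0, 0, 0],
    [0, 0, 0],
    [0, 0, 0],
    [0, 0, 0],
    [0, 0, 0],
    [0, 0, 0],
    [0, 0, 0],
  ],
  grip=[0.3, 0.1, 0, -0.1, -0.2, -0.3, -0.3, -0.3],
)

```text
clock: 16.55
position: [538.3, -447.1, 17.3]
ee_rot: [-0.421, 0.907, -0.0, 0.0]
contact_force: [-0.9, 0.4, 3.5]
gripper_width: 36.9
grasp_force: 62.3
```

Call:
servo_tool(
  rotation=[
    [0, 0, 0],
    [0, 0, 0],
    [0, 0, 0],
    [0, 0, 0.02],
    [0, 0, 0.04],
    [0, 0, 0.049],
    [0, 0, 0.049],
    [0, 0, 0.049],
  ],
  slide=[
    [0, 0, 0.08],
    [0, 0, 0.22],
    [0, 0.05, 0.4],
    [0.03, 0.3, 0.45],
    [0.06, 0.55, 0.45],
    [0.1, 0.8, 0.45],
    [0.1, 0.97, 0.45],
    [0.1, 0.97, 0.45],
  ],
  grip=[-0.3, -0.3, -0.3, -0.3, -0.3, -0.3, -0.3, -0.3],
)

```text
clock: 17.55
position: [558.1, -250.7, 107.7]
ee_rot: [-0.557, 0.831, 0.0, 0.0]
contact_force: [-0.2, 0.0, -0.6]
gripper_width: 37.0
grasp_force: 62.0
```

Call:
servo_tool(
  rotation=[
    [0, 0, 0],
    [0, 0, 0],
    [0, 0, 0],
    [0, 0, 0],
    [0, 0, 0],
    [0, 0, 0],
    [0, 0, 0],
  ],
  slide=[
    [0, 0.09, 0],
    [0, 0.095, -0.15],
    [0, 0.095, -0.3],
    [0, 0.095, -0.4],
    [0, 0.095, -0.46],
    [0, 0.095, -0.48],
    [0, 0.095, -0.48],
  ],
  grip=[-0.3, -0.3, -0.3, -0.3, -0.3, -0.3, -0.3],
)

```text
clock: 18.42
position: [558.4, -234.1, 11.3]
ee_rot: [-0.555, 0.832, -0.0, 0.0]
contact_force: [0.8, -0.4, -0.7]
gripper_width: 37.2
grasp_force: 62.0
```

Call:
servo_tool(
  rotation=[
    [0, 0, 0],
    [0, 0, 0],
    [0, 0, 0],
    [0, 0, 0],
  ],
  slide=[
    [0, 0, -0.006],
    [0, 0, -0.012],
    [0, 0, -0.017],
    [0, 0, -0.017],
  ],
  grip=[-0.3, -0.3, -0.3, -0.3],
)

```text
clock: 18.92
position: [558.3, -234.0, 8.3]
ee_rot: [-0.555, 0.832, -0.0, 0.0]
contact_force: [-0.8, 0.4, 3.3]
gripper_width: 37.0
grasp_force: 62.5
```

Call:
servo_tool(
  rotation=[
    [0, 0, 0],
    [0, 0, 0],
    [0, 0, 0],
    [0, 0, 0],
    [0, 0, 0],
    [0, 0, 0],
    [0, 0, 0],
    [0, 0, 0],
  ],
  slide=[
    [0, 0, 0],
    [0, 0, 0],
    [0, 0, 0],
    [0, 0, 0.05],
    [0, 0, 0.2],
    [0, 0, 0.4],
    [0, 0, 0.6],
    [0, 0, 0.7],
  ],
  grip=[0, 0.3, 0.3, 0.3, 0.3, 0.6, 1, 1],
)

```text
clock: 19.92
position: [559.2, -234.3, 151.1]
ee_rot: [-0.555, 0.832, -0.002, 0.002]
contact_force: [0.0, 0.4, 0.3]
gripper_width: 85.1
grasp_force: 0.0
```

Call:
servo_tool(
  rotation=[
    [0, 0, -0.016],
    [0, 0, -0.032],
    [0, 0, -0.034],
    [0, 0, -0.034],
    [0, 0, -0.034],
    [0, 0, -0.034],
  ],
  slide=[
    [-0.2, -0.02, 0.2],
    [-0.4, -0.04, 0.4],
    [-0.6, -0.06, 0.5],
    [-0.8, -0.08, 0.5],
    [-0.92, -0.09, 0.5],
    [-0.92, -0.09, 0.5],
  ],
  grip=[1, 1, 1, 1, 1, 1],
)

```text
clock: 20.68
position: [372.7, -252.0, 248.6]
ee_rot: [-0.463, 0.886, -0.001, 0.001]
contact_force: [0.0, -0.8, 0.4]
gripper_width: 85.7
grasp_force: 0.0
```

Run:
```python
from h import *
s=read_state();print(s["clock"],s["position"],s["ee_rot"])
g=cam("wrist");a=g["image"];t=cam("top");save(t,"t4.png",f=1.4)
cv2.imwrite("pics/w4.png",np.vstack([cv2.resize(a[...,::-1],(400,300)),cv2.resize(t["image"][100:320,150:400,::-1],(400,300))]))
W=cloud(g);p=W.reshape(-1,3)
def near(x,y,r,a,b):
    n=(np.hypot(p[:,0]-x,p[:,1]-y)<r)&(p[:,2]>a)&(p[:,2]<b);return rect(p[n]) if n.sum()>5 else n.sum()
print("tin",near(352,-327,45,69,82));print("dropper",near(374,-253,30,96,112));print("shoulder",near(374,-253,30,70,80))
p=cloud(t).reshape(-1,3);print("carton",near(558,-234,45,22,36));print("tin",near(352,-327,45,69,82));print("dropper",near(374,-253,30,96,112))
```

```text
20.675 [ 372.68019383 -252.01975684  248.64633032] [-4.62801538e-01  8.86461349e-01 -6.50499568e-04  7.67522737e-04]
tin (array([ 351.5, -327.7]), array([55.9, 55.8]), 55.3, 72.5, 3475)
dropper (array([ 374.7, -251.7]), array([13.3, 13.2]), 68.1, 101.8, 211)
shoulder (array([ 373.8, -252.6]), array([21.6, 24.1]), 53.8, 78.2, 141)
carton (array([ 560. , -234.8]), array([57. , 39.4]), 67.1, 29.7, 443)
tin (array([ 353.1, -327.7]), array([55.7, 54.9]), 46.3, 73.5, 590)
dropper (array([ 374.2, -257.4]), array([1. , 8.9]), 64.7, 96.9, 6)
```

View pics/w4.png

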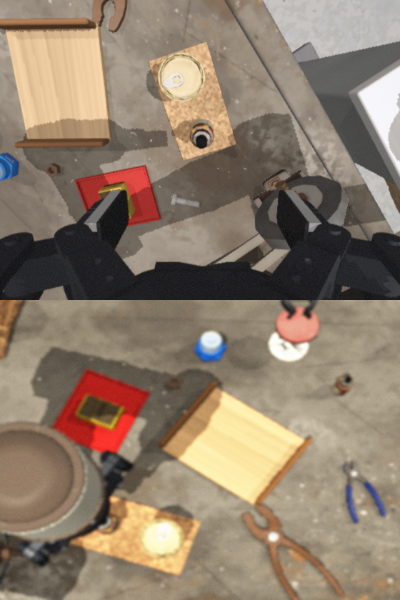

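The carton lies in the middle of the tray, and tin and bottle stand upright on the mat. Now I'll put the bottle back.

Call:
servo_tool(
  rotation=[
    [0, 0, 0],
    [0, 0, 0],
    [0, 0, 0],
    [0, 0, 0],
    [0, 0, 0],
    [0, 0, 0],
    [0, 0, 0],
  ],
  slide=[
    [0, 0, -0.2],
    [0, 0, -0.4],
    [0, 0, -0.6],
    [0, 0, -0.75],
    [0, 0, -0.9],
    [0, 0, -0.9],
    [0, 0, -0.9],
  ],
  grip=[1, 1, 1, 1, 1, 1, 1],
)

```text
clock: 21.65
position: [375.4, -252.2, 68.2]
ee_rot: [-0.464, 0.886, -0.001, 0.0]
contact_force: [-0.1, -0.3, 0.5]
gripper_width: 85.0
grasp_force: 0.0
```

Call:
servo_tool(
  rotation=[
    [0, 0, 0],
    [0, 0, 0],
    [0, 0, 0],
    [0, 0, 0],
    [0, 0, 0],
    [0, 0, 0],
    [0, 0, 0],
    [0, 0, 0],
  ],
  slide=[
    [-0.005, -0.004, -0.08],
    [-0.005, -0.004, -0.13],
    [-0.005, -0.004, -0.135],
    [-0.005, -0.004, -0.135],
    [-0.005, -0.004, -0.135],
    [-0.005, -0.004, -0.135],
    [-0.005, -0.004, -0.135],
    [-0.005, -0.004, -0.135],
  ],
  grip=[1, 1, 0.6, 0.3, 0.1, 0, -0.1, -0.2],
)

```text
clock: 22.65
position: [373.2, -252.8, 40.6]
ee_rot: [-0.463, 0.886, -0.0, 0.0]
contact_force: [0.9, -0.1, -0.6]
gripper_width: 34.2
grasp_force: 0.1
```

Call:
servo_tool(
  rotation=[
    [0, 0, 0],
    [0, 0, 0],
    [0, 0, 0],
    [0, 0, 0],
    [0, 0, 0],
  ],
  slide=[
    [0, 0, 0],
    [0, 0, 0],
    [0, 0, 0],
    [0, 0, 0],
    [0, 0, 0],
  ],
  grip=[-0.3, -0.4, -0.4, -0.4, -0.4],
)

```text
clock: 23.28
position: [373.4, -252.9, 40.9]
ee_rot: [-0.463, 0.886, -0.0, 0.0]
contact_force: [-0.6, -0.2, 5.4]
gripper_width: 30.4
grasp_force: 59.0
```

Call:
servo_tool(
  rotation=[
    [0, 0, 0],
    [0, 0, 0],
    [0, 0, 0],
    [0, 0, 0],
    [0, 0, 0],
    [0, 0, 0],
    [0, 0, 0],
    [0, 0, 0],
  ],
  slide=[
    [0, 0, 0.1],
    [0, 0, 0.25],
    [0.05, -0.05, 0.45],
    [0.22, -0.2, 0.5],
    [0.4, -0.37, 0.5],
    [0.58, -0.52, 0.5],
    [0.682, -0.612, 0.5],
    [0.682, -0.612, 0.5],
  ],
  grip=[-0.4, -0.4, -0.4, -0.4, -0.4, -0.4, -0.4, -0.4],
)

```text
clock: 24.28
position: [510.0, -375.8, 138.5]
ee_rot: [-0.463, 0.886, 0.001, -0.001]
contact_force: [0.4, 0.9, -1.9]
gripper_width: 30.0
grasp_force: 59.7
```

Call:
servo_tool(
  rotation=[
    [0, 0, 0],
    [0, 0, 0],
    [0, 0, 0],
    [0, 0, 0],
    [0, 0, 0],
    [0, 0, 0],
    [0, 0, 0],
  ],
  slide=[
    [0, 0, -0.1],
    [0, 0, -0.22],
    [0, 0, -0.33],
    [0, 0, -0.41],
    [0, 0, -0.445],
    [0, 0, -0.45],
    [0, 0, -0.45],
  ],
  grip=[-0.4, -0.4, -0.4, -0.4, -0.4, -0.4, -0.4],
)

```text
clock: 25.15
position: [509.9, -375.3, 51.3]
ee_rot: [-0.463, 0.886, -0.001, 0.0]
contact_force: [0.4, 0.3, -0.3]
gripper_width: 30.3
grasp_force: 59.7
```

Call:
servo_tool(
  rotation=[
    [0, 0, 0],
    [0, 0, 0],
    [0, 0, 0],
    [0, 0, 0],
    [0, 0, 0],
  ],
  slide=[
    [0, 0, -0.004],
    [0, 0, -0.008],
    [0, 0, -0.012],
    [0, 0, -0.013],
    [0, 0, -0.013],
  ],
  grip=[-0.4, -0.4, -0.4, -0.4, -0.4],
)

```text
clock: 25.78
position: [509.7, -375.3, 49.0]
ee_rot: [-0.463, 0.886, -0.0, 0.0]
contact_force: [-1.3, 0.5, 4.7]
gripper_width: 30.4
grasp_force: 60.2
```

Call:
servo_tool(
  rotation=[
    [0, 0, 0],
    [0, 0, 0],
    [0, 0, 0],
    [0, 0, 0],
    [0, 0, 0],
    [0, 0, 0],
    [0, 0, 0],
    [0, 0, 0],
  ],
  slide=[
    [0, 0, 0],
    [0, 0, 0],
    [0, 0, 0],
    [0, 0, 0.05],
    [0, 0, 0.2],
    [0, 0, 0.4],
    [0, 0, 0.6],
    [0, 0, 0.64],
  ],
  grip=[0.3, 0.8, 1, 1, 1, 1, 1, 1],
)

```text
clock: 26.78
position: [511.1, -376.1, 180.4]
ee_rot: [-0.463, 0.886, -0.003, 0.002]
contact_force: [-0.3, -0.7, 0.6]
gripper_width: 85.2
grasp_force: 0.0
```

Run:
```python
from h import *
g=cam("wrist")
s=read_state();print(s["clock"],s["position"])
W=cloud(g)
p=W.reshape(-1,3);n=np.hypot(p[:,0]-509,p[:,1]+375)<30
for a,b in((105,120),(79,90),(68,79)): print(a,b,rect(p[n&(p[:,2]>a)&(p[:,2]<b)]))
```

```text
26.825 [ 510.59375189 -375.7623368   179.49616141]
105 120 (array([ 511. , -374.2]), array([13.6, 13.3]), 66.3, 110.1, 364)
79 90 (array([ 510.2, -375.5]), array([21.1, 23.7]), 56.3, 88.1, 486)
68 79 (array([ 509.4, -376. ]), array([26.9, 31.7]), 54.8, 71.7, 508)
```

Call:
servo_tool(
  rotation=[
    [0, 0, 0],
    [0, 0, 0],
    [0, 0, 0],
    [0, 0, 0],
    [0, 0, 0],
    [0, 0, 0],
    [0, 0, 0],
    [0, 0, 0],
  ],
  slide=[
    [-0.2, 0.06, 0],
    [-0.4, 0.12, 0],
    [-0.6, 0.18, 0],
    [-0.786, 0.241, 0],
    [-0.786, 0.241, -0.15],
    [-0.786, 0.241, -0.35],
    [-0.786, 0.241, -0.4],
    [-0.786, 0.241, -0.4],
  ],
  grip=[1, 1, 1, 1, 1, 1, 1, 1],
)

```text
clock: 27.82
position: [352.0, -326.9, 95.4]
ee_rot: [-0.463, 0.886, 0.001, -0.001]
contact_force: [-0.8, -1.0, -0.2]
gripper_width: 85.3
grasp_force: 0.0
```

The bottle is back within about 1 mm. Now the tin.

Call:
servo_tool(
  rotation=[
    [0, 0, 0],
    [0, 0, 0],
    [0, 0, 0],
    [0, 0, 0],
    [0, 0, 0],
    [0, 0, 0],
    [0, 0, 0],
    [0, 0, 0],
  ],
  slide=[
    [0, 0, -0.1],
    [0, 0, -0.2],
    [0, 0, -0.27],
    [0, 0, -0.28],
    [0, 0, -0.28],
    [0, 0, -0.28],
    [0, 0, -0.28],
    [0, 0, -0.28],
  ],
  grip=[1, 1, 1, 1, 0.7, 0.45, 0.3, 0.1],
)

```text
clock: 28.82
position: [352.7, -327.2, 40.9]
ee_rot: [-0.463, 0.886, -0.001, 0.0]
contact_force: [-1.0, 1.0, 5.2]
gripper_width: 56.1
grasp_force: 62.5
```

Call:
servo_tool(
  rotation=[
    [0, 0, 0],
    [0, 0, 0],
    [0, 0, 0],
    [0, 0, 0],
  ],
  slide=[
    [0, 0, 0],
    [0, 0, 0],
    [0, 0, 0],
    [0, 0, 0],
  ],
  grip=[0, 0, 0, 0],
)

```text
clock: 29.32
position: [352.7, -327.2, 40.9]
ee_rot: [-0.463, 0.886, -0.001, 0.0]
contact_force: [-1.1, 0.9, 5.7]
gripper_width: 56.3
grasp_force: 62.5
```

Call:
servo_tool(
  rotation=[
    [0, 0, 0],
    [0, 0, 0],
    [0, 0, 0],
    [0, 0, 0],
    [0, 0, 0],
    [0, 0, 0],
    [0, 0, 0],
    [0, 0, 0],
  ],
  slide=[
    [0, 0, 0.1],
    [0, 0, 0.25],
    [0.05, -0.05, 0.4],
    [0.2, -0.2, 0.4],
    [0.35, -0.37, 0.4],
    [0.5, -0.52, 0.4],
    [0.537, -0.57, 0.4],
    [0.537, -0.57, 0.4],
  ],
  grip=[0, 0, 0, 0, 0, 0, 0, 0],
)

```text
clock: 30.32
position: [459.2, -440.8, 119.0]
ee_rot: [-0.463, 0.886, 0.001, -0.0]
contact_force: [0.3, 0.1, -1.3]
gripper_width: 55.7
grasp_force: 64.1
```

Call:
servo_tool(
  rotation=[
    [0, 0, 0],
    [0, 0, 0],
    [0, 0, 0],
    [0, 0, 0],
    [0, 0, 0],
    [0, 0, 0],
    [0, 0, 0],
  ],
  slide=[
    [0, 0, -0.1],
    [0, 0, -0.2],
    [0, 0, -0.28],
    [0, 0, -0.32],
    [0, 0, -0.345],
    [0, 0, -0.35],
    [0, 0, -0.35],
  ],
  grip=[0, 0, 0, 0, 0, 0, 0],
)

```text
clock: 31.2
position: [459.9, -441.2, 50.4]
ee_rot: [-0.463, 0.886, -0.0, 0.0]
contact_force: [-0.3, -0.4, -1.5]
gripper_width: 55.9
grasp_force: 64.1
```

Call:
servo_tool(
  rotation=[
    [0, 0, 0],
    [0, 0, 0],
    [0, 0, 0],
    [0, 0, 0],
  ],
  slide=[
    [0, 0, -0.004],
    [0, 0, -0.008],
    [0, 0, -0.009],
    [0, 0, -0.009],
  ],
  grip=[0, 0, 0, 0],
)

```text
clock: 31.7
position: [459.9, -441.1, 49.0]
ee_rot: [-0.463, 0.886, -0.0, 0.0]
contact_force: [-1.5, 2.4, 4.3]
gripper_width: 55.9
grasp_force: 64.6
```

Call:
servo_tool(
  rotation=[
    [0, 0, 0],
    [0, 0, 0],
    [0, 0, 0],
    [0, 0, 0],
    [0, 0, 0],
    [0, 0, 0],
    [0, 0, 0],
    [0, 0, 0],
  ],
  slide=[
    [0, 0, 0],
    [0, 0, 0],
    [0, 0, 0],
    [0, 0, 0.05],
    [0, 0, 0.2],
    [0, 0, 0.4],
    [0, 0, 0.6],
    [0, 0, 0.64],
  ],
  grip=[0.5, 1, 1, 1, 1, 1, 1, 1],
)

```text
clock: 32.7
position: [461.2, -442.1, 180.6]
ee_rot: [-0.463, 0.886, -0.004, 0.002]
contact_force: [-0.5, -0.6, -0.6]
gripper_width: 85.4
grasp_force: 0.0
```

Call:
servo_tool(
  rotation=[
    [0, 0, 0],
    [0, 0, 0],
    [0, 0, 0],
    [0, 0, 0],
  ],
  slide=[
    [0.1, 0, 0.3],
    [0.14, 0.02, 0.62],
    [0.14, 0.02, 0.62],
    [0.14, 0.02, 0.62],
  ],
  grip=[1, 1, 1, 1],
)

```text
clock: 33.2
position: [487.4, -436.4, 299.4]
ee_rot: [-0.463, 0.886, 0.001, 0.0]
contact_force: [0.1, 0.1, -0.6]
gripper_width: 85.8
grasp_force: 0.0
```

Run:
```python
from h import *
g=cam("wrist");s=read_state();print(s["clock"],s["position"])
save(g,"w5.png",f=1.2);p=cloud(g).reshape(-1,3)
def near(x,y,r,a,b):
    n=(np.hypot(p[:,0]-x,p[:,1]-y)<r)&(p[:,2]>a)&(p[:,2]<b);return rect(p[n])
print("tin",near(460,-441,45,79,90));print("dropper",near(510,-374,30,105,120));print("carton",near(558,-234,45,22,36))
```

```text
33.25 [ 486.98929981 -436.31179959  298.31611604]
tin (array([ 458.7, -441.6]), array([55.6, 55.5]), 55.0, 80.6, 2254)
dropper (array([ 510.8, -374.6]), array([13.1, 13.3]), 57.4, 109.8, 147)
carton (array([ 557.1, -234.3]), array([57.2, 38.4]), 67.5, 29.0, 1093)
```

View pics/w5.png

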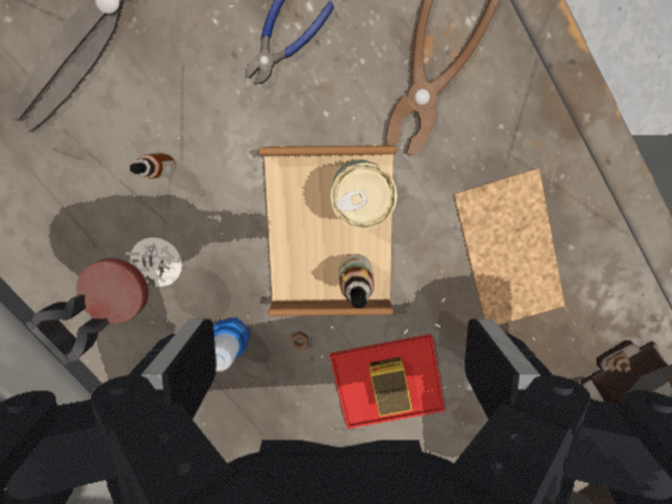

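The tin (362,195) and bottle (357,285) stand within about 1 mm of their starting spots. The carton lies flat in the middle of the tray (390,387), and the bystanders are untouched.

```bash
python3 -c "from bench import job_done; print(job_done())"
```

```text
the job is handed in; nothing more can be done
None
```

The job is handed in at about 33 s: the fuse carton lies flat in the middle of the tray, and the tin and bottle stand upright in the caddy, each within about 1 mm of where it started.

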